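Pin and bolt the dish rest's flange

ROBOT

A 6-joint arm with a two-finger parallel gripper is mounted at the origin on the work surface. World frame = base frame: x ahead of the robot, y to its left, z up, the work surface at z = 0. Lengths are in m, angles in rad, forces in N, time in s.
With the tool pointing down it reaches from about 0.25 to 0.85 m from the base axis. Payload 12.5 kg.
Tool frame: the origin (TCP) lies on the centre line of the jaws, within the pads' length; the fingertips stand 19 mm ahead of it and the grasp point (between the pads) is the TCP; z points along the fingers, y is the line along which they close (so a half turn about z gives the same grasp; the last joint's range is limited). The gripper opens to 93 mm and grips with 3 to 60 N. Pads are 15 mm wide; open, the fingers measure 128 mm over their backs; the gripper's body (75 mm by 188 mm) begins 65 mm behind the grasp point.
Start: joints at [1.251, 0.351, 1.652, -0, 1.139, -0.085], TCP at [0.128, 0.535, 0.238] pointing down, gripper open.
Joint ranges: [-2.75, 2.75], [-0.79, 2.1], [0.01, 2.65], [-1.57, 4.71], [0.07, 3.14], [-2.87, 2.87]. Speed limits (rad/s): [2.22, 2.22, 2.79, 3.14, 3.14, 3.14].

INTERFACE

Orientations are given as a unit quaternion [w, x, y, z].
In Python, from plant import bot, capture gives the robot as it stands.
- The arm moves only by the tool step_arm, never from a script. Its argument "targets" is a list of rows, each a list of 4 numbers: the shift along the tool's x, y, z in cm, then the turn about the tool's z in degrees. A call has 1 to 12 rows; each row is the pose to reach, as a shift and turn from the pose commanded when the call began, along the tool's axes at that moment; what a row does not reach only later rows make up. A row lasts 1/12 s, in which the tool goes at most 41.7 mm and 7.16 degrees, less where a joint would pass 70% of its speed; a pose out of reach is approached as far as the arm can. A call with a gripper value outside its range is refused whole. "grip" is the finger opening in cm, from 0 to 9.3, set as the call begins (left out, the last holds). The fingers move at their own pace and stop on an object; "newtons" is the grip in N (left out, the last holds). Time passes only in rows, so rows that repeat a pose let the fingers close. It gives the time, the measured TCP pose, the force, the opening and the grip force at its end, in the units of the state.
- bot.sense(): the state, without advancing time (a new reading comes with each control period).
- capture(name): name is "side" or "top" or "wrist"; returns a dict with "pixels" (480x640x3 uint8, red, green, blue), "mtx" (3x3 intrinsics, pixels), "k1" (the pictures are not rectified: a ray, as slopes to the right and down, at radius r is drawn at 1 + k1 r^2 times it, then the intrinsics apply), "pose" (4x4, takes a point from camera to world coordinates). Camera axes: x right, y up, looking along -z (the intrinsics and any distortion apply to the point x, -y, -z); pixel columns grow to the right and rows downward; lengths in m; the calibration is good to about 2 mm. A picture is of the moment at which its call begins. There is no depth.
- bot.sign_off(): hands the job in; it is judged then, once.
The state is a dict: "t": time; "joints": joint angles; "qd": joint speeds; "effort": joint torques, N m; "ee_pos": TCP position; "tcp_rot": TCP orientation; "wrist_force": force on the tool from outside, world axes, zero at the start; "wrist_torque": the same for the moment, N m; "gripper_width": finger opening in m; "grasp_force": force on a finger pad.
Only numpy, scipy, OpenCV 4.12 (cv2) and the standard library are available. Lean on these libraries where they do the work, as an engineer would, in place of code of your own. Each camera call takes 0.05 s, during which the arm holds its last target. There are 200 camera calls.

TASK

The steel flange of the dish rest has been left swung out of line with its block: ease the drift pin down the larger hole until its collar sits on the flange, so that the holes line up, and leave it there; then put the bolt fully home in the smaller hole in the same way. Seat each one with a firm push of about 2 kg, held for a moment, but feel your way in and never push with more than 3 kg. Leave the crockery and other things on the bench where they are.

Things in the scene. Friction and masses are not known exactly. Their poses are not given: they have to be found in the camera images.
- block: Grey mounting block of a dish rest, fixed to the bench on rubber packing 4 to 18 mm thick (differs each time): 150 mm along its x, 140 mm along its y, 46 mm high without the packing; origin at the centre of its underside, on the packing, z up. Two plain round holes run through it to the packing: a 16 mm one at (30, 45) mm and a 12 mm one at (30, -45) mm of its frame.
- flange: Steel flange plate, 135 x 130 x 8 mm, on a gasket 1 to 14 mm thick, different each time and not measured: its top is 9 to 22 mm above the block's. Origin at the block's top, on the bolt already fitted, at (-40, 0) mm of the block, about which it swings flat and stiffly (6 N sideways at the holes; stays where left). Starts 0.05 to 0.085 rad anticlockwise. Two 34 mm prongs at its -x end.
- block_pinhole (a point): centre of the 16 mm hole in the block, at the block's top face (46 mm above its underside, beneath the flange)
- block_bolthole (a point): centre of the 12 mm hole in the block, at the block's top face (46 mm above its underside, beneath the flange)
- flange_pinhole (a point): centre of the flange's 16 mm hole, brought down to the level of the block's top face (how far above it the flange's top lies must be felt or seen), at (70, 45) mm of the flange
- flange_bolthole (a point): centre of the flange's 12 mm hole, brought down to the level of the block's top face (how far above it the flange's top lies must be felt or seen), at (70, -45) mm of the flange
- stand: wooden holding stand, fixed: 60 mm along x, 130 mm along y, 54 mm high, origin under its centre; two 18 mm holes at y = +35 and -35 mm, one holding the pin, the other the bolt (either way round), both upright and hanging loosely by their collars
- pin: dark steel drift pin, about 100 g, upright, 82 mm long; origin at the centre of its lower tip, z up along the pin. From the tip: 5 mm wide end, straight taper to 15 mm wide at 24 mm, 15 mm shank to 50 mm, collar 24 mm wide from 50 to 54 mm, round grip 18 mm wide from 54 to 82 mm
- pin_collar (a point): on the pin's axis at the underside of its collar, 50 mm above the tip; it lies on the flange's top when the pin is home
- bolt: plain-shanked steel bolt, about 60 g, no thread, upright, 63 mm long; origin at the centre of its lower end, z up along the bolt. 10 mm shank, 40 mm long, whose last 4 mm narrow to 6 mm; collar 24 mm wide from 40 to 43 mm; head from 43 to 63 mm that grips as an 18 mm round
- bolt_collar (a point): on the bolt's axis at the underside of its collar, 40 mm above the tip; it lies on the flange's top when the bolt is home
- washer: thick steel washer 30 mm wide, 6 mm high, lying flat; bystander, origin under its centre
- teacup: white teacup, 76 mm wide, 60 mm high; bystander, origin under its centre
- bowl: blue-white bowl, 130 mm wide, 55 mm high; bystander, origin under its centre
- saucer: white saucer, 140 mm wide, 18 mm high; bystander, origin under its centre
- spanner: steel spanner 160 mm long lying flat; bystander, origin under its middle
- mug: white mug, 80 mm wide plus handle, 90 mm high; bystander, origin under its centre
- tape: roll of orange packing tape, lying flat, 90 mm wide, 45 mm high; bystander, origin under its centre

How it is judged:
By the outcome, as a careful person would: the job done as asked, in the order asked, and still so for the second after the job is handed in, with the robot touching nothing.
It also fails if it takes over 72 s, if anything falls off the work surface, if the arm or the gripper's body presses on something with over 40 N, if the wrist force passes 120 N, or if a joint passes its speed limit or range.

## Working session

There is one attempt and no reset: what is moved stays moved. The work goes in short steps, Python scripts to look and compute and a tool call to move; the robot and the scene stay as the last step left them, time stands still between calls to the robot, and variables do not carry over. Pictures are saved under pics/ and viewed, at most 10 in all, crops included, and the job is handed in when it is done.

Besides the shell and the picture viewer there is one more tool, called after ">>>" as name(argument=value, ...) on one line, values as JSON. step_arm: Moves the arm, as the interface text tells. Its arguments: {"type":"object","properties":{"targets":{"type":"array"},"grip":{"type":"number"},"newtons":{"type":"number"}},"required":["targets"]}

```bash
mkdir -p pics; ls; python3 - <<'E'
from plant import bot,capture
import cv2
s=bot.sense();print(s)
for n in ("side","top"):
    c=capture(n);print(n,c["mtx"],c["k1"],c["pose"])
    cv2.imwrite(f"pics/{n}0.png",c["pixels"][:,:,::-1])
E
```

```text
pics
{'t': 0.0, 'joints': array([ 1.25138721e+00,  3.51255165e-01,  1.65238685e+00, -2.21885452e-05,
        1.13909777e+00, -8.46127303e-02]), 'qd': array([-0.00211425,  0.00076566,  0.00048206, -0.00092671, -0.0005908 ,
        0.00098018]), 'effort': array([ 3.08110226e-03, -4.97344601e+01, -2.85247171e+01,  7.00737652e-02,
        2.58660538e-02, -1.03276411e-04]), 'ee_pos': array([0.12784538, 0.53462066, 0.2371052 ]), 'tcp_rot': array([-1.05211849e-04,  1.17124073e-01,  9.93117124e-01, -5.63926868e-04]), 'wrist_force': array([-0.6466388 ,  0.42281085,  0.68249097]), 'wrist_torque': array([-0.00184268,  0.00275316,  0.07605651]), 'grasp_force': 0.0, 'gripper_width': 0.09297423432170653}
side [[528.09664091   0.         315.34378287]
 [  0.         528.09664091 245.6671759 ]
 [  0.           0.           1.        ]] -0.0736570162604414 [[ 0.71961337  0.36609299 -0.59002756 -0.05098975]
 [-0.69437239  0.37708073 -0.61290873 -0.6903077 ]
 [-0.00189356  0.85075616  0.5255572   0.65003763]
 [ 0.          0.          0.          1.        ]]
top [[503.4254511    0.         321.66117047]
 [  0.         503.4254511  242.04913128]
 [  0.           0.           1.        ]] -0.05830222159559196 [[-6.07668741e-04  9.87152440e-01 -1.59780131e-01  4.59782860e-01]
 [-9.99924886e-01 -2.55576340e-03 -1.19871286e-02  3.32550726e-03]
 [-1.22414835e-02  1.59760845e-01  9.87079844e-01  1.06308994e+00]
 [ 0.00000000e+00  0.00000000e+00  0.00000000e+00  1.00000000e+00]]
```

View pics/top0.png

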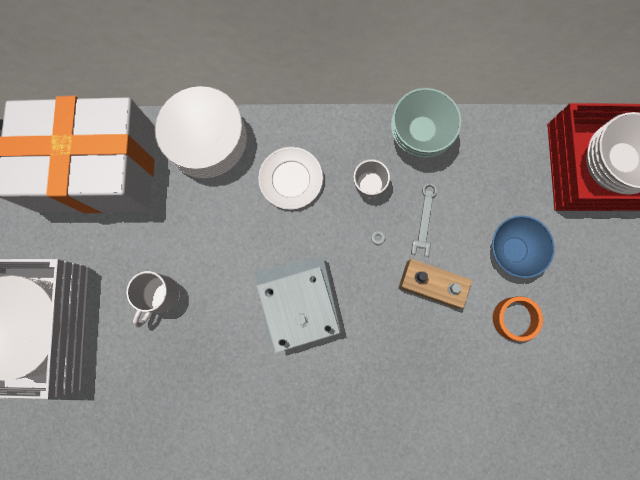

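View pics/side0.png

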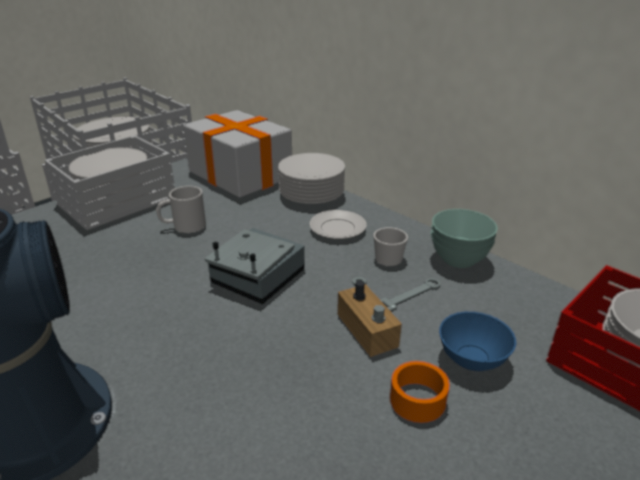

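The top view shows the stand with the dark pin at (422,277) and the bolt at (455,288). The flange's pin hole is at about (269,292), its bolt hole at (315,280), and the prongs are at (283,343) and (328,328).

```bash
cat > h.py <<'E'
import numpy as np,cv2
from plant import bot,capture
from scipy.spatial.transform import Rotation as R
def ray(c,uv):
    M=c["mtx"];d=np.array([(uv[0]-M[0,2])/M[0,0],(uv[1]-M[1,2])/M[1,1]])
    r=np.linalg.norm(d);q=r
    for _ in range(20): q=r/(1+c["k1"]*q*q)
    d=d*(q/r if r else 1)
    P=c["pose"];return P[:3,3],P[:3,:3]@np.array([d[0],-d[1],-1])
def onz(c,uv,z):
    o,d=ray(c,uv);return o+d*(z-o[2])/d[2]
def proj(c,p):
    P=c["pose"];q=P[:3,:3].T@(np.asarray(p)-P[:3,3]);d=np.array([q[0],-q[1]])/-q[2]
    d=d*(1+c["k1"]*d@d);M=c["mtx"];return np.array([M[0,0]*d[0]+M[0,2],M[1,1]*d[1]+M[1,2]])
def tri(obs):
    A=np.zeros((3,3));b=np.zeros(3)
    for c,uv in obs:
        o,d=ray(c,uv);d=d/np.linalg.norm(d);K=np.eye(3)-np.outer(d,d);A+=K;b+=K@o
    return np.linalg.solve(A,b)
def tool(p):  # world point -> shift in tool axes, cm, from measured pose
    s=bot.sense();q=s["tcp_rot"];Rm=R.from_quat([q[1],q[2],q[3],q[0]]).as_matrix()
    return 100*Rm.T@(np.asarray(p)-s["ee_pos"])
def snap(n,f,box=None,k=1):
    c=capture(n);im=c["pixels"][:,:,::-1]
    if box: im=im[box[1]:box[3],box[0]:box[2]]
    cv2.imwrite("pics/"+f,cv2.resize(im,None,fx=k,fy=k,interpolation=cv2.INTER_CUBIC));return c
E
python3 - <<'E'
from h import *
c=capture("top");cs=capture("side");w=capture("wrist")
for n,uv,z in [("pin",(422,277),.086),("bolt",(455,288),.077),("ph",(269,292),.072),("bh",(315,280),.072),("pr1",(283,343),.106),("pr2",(328,328),.106)]:
    print(n,onz(c,uv,z).round(4))
# triangulate pin top, bolt top with side
print(tri([(c,(422,275)),(cs,(361,282))]),tri([(c,(455,287)),(cs,(380,309))]))
im=c["pixels"][:,:,::-1]
a=cv2.resize(im[250:360,245:355],(550,550),interpolation=cv2.INTER_CUBIC)
b=cv2.resize(cs["pixels"][220:310,195:320,::-1],None,fx=2,fy=2)
cv2.imwrite("pics/t1.png",a)
s=bot.sense();q=s["tcp_rot"];Rm=R.from_quat([q[1],q[2],q[3],q[0]]).as_matrix();print(Rm.round(3))
print("wrist cam in tool",(Rm.T@(w["pose"][:3,3]-s["ee_pos"])).round(4),(Rm.T@w["pose"][:3,:3]).round(3),w["mtx"][0,0])
E
```

```text
pin [ 0.5486 -0.1799  0.086 ]
bolt [ 0.5276 -0.2458  0.077 ]
ph [0.5209 0.1191 0.072 ]
bh [0.5445 0.0285 0.072 ]
pr1 [0.4234 0.0874 0.106 ]
pr2 [0.4512 0.0031 0.106 ]
[ 0.55343246 -0.18092729  0.08577425] [ 0.53035855 -0.2472372   0.07370347]
[[-0.973  0.233 -0.   ]
 [ 0.233  0.973 -0.001]
 [ 0.    -0.001 -1.   ]]
wrist cam in tool [ 0.0723 -0.0008 -0.1463] [[ 0.     0.966  0.26 ]
 [ 1.    -0.    -0.   ]
 [ 0.     0.26  -0.966]] 432.5925353637642
```

View pics/t1.png

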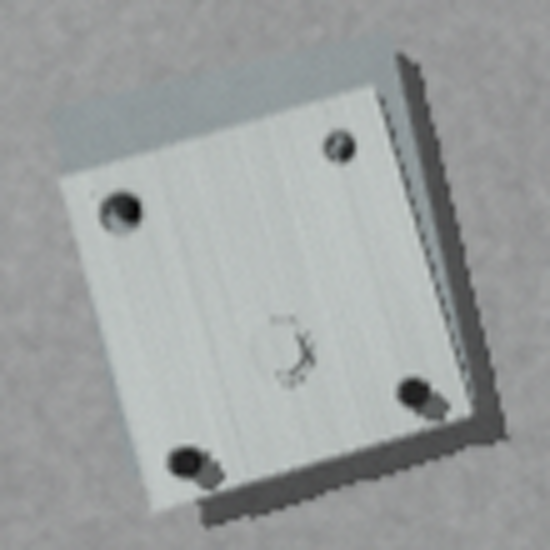

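>>> step_arm(targets=[[-3.2, -2.5, 0.4, -1], [-6.4, -5, 0.8, -2], [-9.6, -7.5, 1.2, -4], [-12.8, -10, 1.6, -5], [-16, -12.5, 2, -6], [-19, -15, 2.4, -8], [-22, -17.5, 2.8, -9], [-25, -20, 3.2, -10], [-28, -22.5, 3.6, -11], [-31.5, -25, 4, -12], [-34.5, -27.5, 4.4, -13.5], [-37.5, -30, 4.8, -13.5]])

```text
t: 1.25
ee_pos: [0.4239, 0.1539, 0.1896]
tcp_rot: [0.0, -0.001, 1.0, 0.0]
wrist_force: [0.4, 0.3, 0.3]
gripper_width: 0.0932
grasp_force: 0.0
```

>>> step_arm(targets=[[-3, 0, 0.3, 0], [-5.5, -3, 0.6, 0], [-8, -6, 0.8, 0], [-8, -9, 1, 0], [-8, -9.5, 1, 0], [-8, -9.5, 1, 0], [-8, -9.5, 1, 0]])

```text
t: 1.83
ee_pos: [0.5027, 0.0612, 0.1797]
tcp_rot: [-0.0, -0.0, 1.0, 0.0]
wrist_force: [0.1, 0.4, -0.2]
gripper_width: 0.0927
grasp_force: 0.0
```

```bash
python3 - <<'E'
from h import *
import pickle
c=snap("wrist","w1.png",(140,40,540,440),1.5)
pickle.dump(c,open("w1.pkl","wb"));print(c["pose"][:3,3],bot.sense()["ee_pos"])
E
```

```text
[0.43030051 0.06054689 0.32602866] [0.50273496 0.06172796 0.17976822]
```

View pics/w1.png

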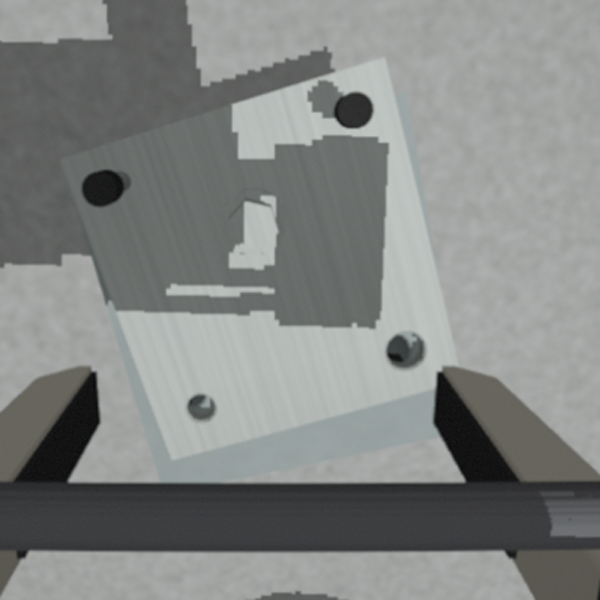

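The wrist crop shows the flange's pin hole at about (405,350), bolt hole at (201,407), and prongs at (354,110) and (103,188). The block's edge strip is visible along the bottom and left sides.

```bash
python3 - <<'E'
from h import *
import pickle
c=pickle.load(open("w1.pkl","rb"))
p,b=(410,273.3),(274,311.3)
for z in (.06,.066,.072,.078,.084): print(z,np.linalg.norm(onz(c,p,z)-onz(c,b,z))*1e3,onz(c,p,z),onz(c,b,z))
im=c["pixels"][:,:,::-1]
f=lambda x,y,w,h,k:cv2.resize(im[y:y+h,x:x+w],None,fx=k,fy=k,interpolation=cv2.INTER_CUBIC)
a=np.hstack([f(392,255,40,40,8),f(254,291,40,40,8)])
b=f(235,290,213,80,3)[:, :640]
g=np.clip(np.vstack([a,np.pad(b,((0,0),(0,640-b.shape[1]),(0,0)))]).astype(float)*1.3,0,255)
cv2.imwrite("pics/w2.png",g.astype(np.uint8))
E
```

```text
0.06 93.19391902396265 [0.52366516 0.12101543 0.06      ] [0.55047477 0.03176101 0.06      ]
0.066 91.09202698720252 [0.52155942 0.11965163 0.066     ] [0.54776436 0.03241025 0.066     ]
0.072 88.99013495044235 [0.51945368 0.11828782 0.072     ] [0.54505395 0.03305948 0.072     ]
0.078 86.88824291368219 [0.51734794 0.11692402 0.078     ] [0.54234355 0.03370872 0.078     ]
0.084 84.78635087692204 [0.51524219 0.11556021 0.084     ] [0.53963314 0.03435795 0.084     ]
```

View pics/w2.png

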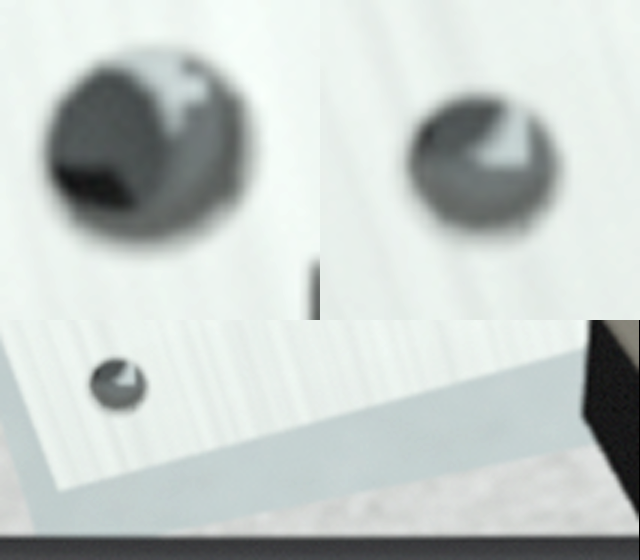

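The enlarged crops show the pin hole rim centred at full-image (410.4,273.4) and the bolt hole at (274.6,311.6). The flange edge runs (254.3,347)–(430,300) and the block's top edge (290,361)–(430,332.3).

```bash
python3 - <<'E'
from h import *
import pickle
c=pickle.load(open("w1.pkl","rb"))
z=.068
ang=lambda v:np.arctan2(v[1],v[0])
ph,bh=onz(c,(410.4,273.4),z),onz(c,(274.6,311.6),z)
print("holes",ph,bh,np.linalg.norm(ph-bh))
f1,f2=onz(c,(254.3,347),z),onz(c,(430,300),z)
phi=ang(ph-bh)-np.pi/2; phe=ang(f2-f1)-np.pi/2
print("flange ang",phi,phe)
u=lambda t:np.array([[np.cos(t),-np.sin(t)],[np.sin(t),np.cos(t)]])
piv=(ph[:2]+bh[:2])/2-u((phi+phe)/2)@[.07,0]
for zb in (.048,.053,.058):
    b1,b2=onz(c,(290,361),zb),onz(c,(430,332.3),zb);pb=ang(b2-b1)-np.pi/2
    print(zb,"blk",pb,"theta",phe-pb,phi-pb,"edge x",(u(pb).T@(b1[:2]-piv)), (u(pb).T@(b2[:2]-piv)))
B=u(pb)
print("piv",piv,"BPH",piv+B@[.07,.045],"BBH",piv+B@[.07,-.045])
E
```

```text
holes [0.52092458 0.11945463 0.068     ] [0.5470709  0.03300959 0.068     ] 0.09031265634923927
flange ang 0.2937138147051328 0.28559611942168917
0.048 blk 0.22395056054904017 theta 0.061645558872649 0.06976325415609264 edge x [ 0.12135331 -0.04331425] [0.12135331 0.05887436]
0.053 blk 0.2239505605490404 theta 0.061645558872648776 0.06976325415609241 edge x [ 0.11854613 -0.04231353] [0.11854613 0.05803736]
0.058 blk 0.22395056054904017 theta 0.061645558872649 0.06976325415609264 edge x [ 0.11573894 -0.0413128 ] [0.11573894 0.05720035]
piv [0.46691377 0.0562386 ] BPH [0.52517196 0.11566067] BBH [0.54515945 0.02790818]
```

>>> step_arm(targets=[[-0.4, -3, 0, 0], [-0.8, -6.5, 0, 0], [-1.2, -10, 0, 0], [-1.6, -13.5, 0, 0], [-2, -17, 0, 0], [-2.5, -20.5, 0, 0], [-3, -24, 0, 0], [-3.5, -26, 0, 0], [-3.5, -27, 0, 0], [-3.5, -27, 0, 0], [-3.5, -27, 0, 0]])

```text
t: 2.8
ee_pos: [0.5381, -0.2076, 0.1795]
tcp_rot: [-0.0, -0.001, 1.0, 0.0]
wrist_force: [-0.1, -0.1, 0.2]
gripper_width: 0.093
grasp_force: 0.0
```

```bash
python3 - <<'E'
from h import *
import pickle
c=snap("wrist","s1.png",(200,140,440,340),3)
pickle.dump(c,open("s1.pkl","wb"));print(bot.sense()["ee_pos"])
E
```

```text
[ 0.53808765 -0.20729964  0.17962212]
```

View pics/s1.png

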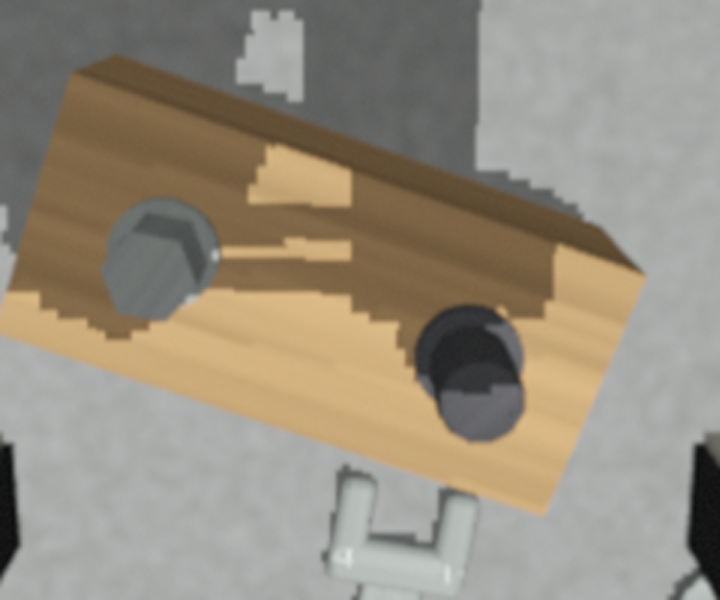

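The pin's top is at crop (480,401) with its collar at (469,358). The bolt's head is at (153,278) with its collar at (161,253).

```bash
python3 - <<'E'
from h import *
import pickle
c=pickle.load(open("s1.pkl","rb"))
for n,uv,z in [("pt",(360,273.7),.086),("pc",(356.3,259.3),.058),("bt",(251,232.7),.077),("bc",(253.7,224.3),.057)]:
    p=onz(c,uv,z);print(n,p,tool([p[0],p[1],.080]))
E
```

```text
pt [ 0.54999898 -0.18312846  0.086     ] [-1.19954606  2.41027868  9.96285959]
pc [ 0.5499612  -0.18285386  0.058     ] [-1.19582502  2.43774658  9.96287295]
bt [ 0.52756254 -0.24755281  0.077     ] [ 1.05736615 -4.02752002  9.96080775]
bc [ 0.52701439 -0.24876254  0.057     ] [ 1.112431   -4.1483797   9.96077361]
```

>>> step_arm(targets=[[-0.6, 1.2, 2, 0], [-1.2, 2.4, 4, 0], [-1.2, 2.4, 6.5, 0], [-1.2, 2.4, 8.5, 0], [-1.2, 2.4, 9.9, 0], [-1.2, 2.4, 9.9, 0]], grip=4)

```text
t: 3.35
ee_pos: [0.5487, -0.1826, 0.0782]
tcp_rot: [-0.002, -0.001, 1.0, 0.001]
wrist_force: [-0.5, 0.5, -0.1]
gripper_width: 0.0576
grasp_force: 0.0
```

>>> step_arm(targets=[[0, 0, 0, 0], [0, 0, 0, 0], [0, 0, 0, 0], [0, 0, 0, 0], [0, 0, 0, 0], [0, 0, 0, 0]], grip=1, newtons=50)

```text
t: 3.85
ee_pos: [0.5503, -0.1847, 0.0812]
tcp_rot: [0.0, -0.0, 1.0, 0.0]
wrist_force: [-0.5, 16.4, 9.0]
gripper_width: 0.0176
grasp_force: 17.2
```

>>> step_arm(targets=[[0, 0, 0, 0], [0, 0, 0, 0], [0, 0, 0, 0]])

```text
t: 4.1
ee_pos: [0.5503, -0.1843, 0.0812]
tcp_rot: [0.0, -0.0, 1.0, 0.001]
wrist_force: [-0.7, 6.3, 5.0]
gripper_width: 0.0169
grasp_force: 50.0
```

>>> step_arm(targets=[[0, 0, -0.5, 0], [0, 0, -1.5, 0], [0, 0, -3, 0], [0, 0, -5, 0], [0, 0, -7, 0], [0, 0, -9, 0], [0, 0, -11, 0], [0, 0, -12, 0], [0, 0, -12, 0]])

```text
t: 4.85
ee_pos: [0.551, -0.1856, 0.2034]
tcp_rot: [0.002, -0.0, 1.0, -0.001]
wrist_force: [-0.1, -0.2, -0.7]
gripper_width: 0.0173
grasp_force: 50.0
```

>>> step_arm(targets=[[0.2, 2.5, 0, 0], [0.5, 5.5, 0, 0], [0.8, 9, 0, 0], [1.1, 12.5, 0, 0], [1.4, 16, 0, 0], [1.7, 19.5, 0, 0], [2, 23, 0, 0], [2.4, 26.5, 0, 0], [2.7, 29, 0, 0], [2.7, 30.1, 0, 0], [2.7, 30.1, 0, 0], [2.7, 30.1, 0, 0]])

```text
t: 5.85
ee_pos: [0.5228, 0.1156, 0.2]
tcp_rot: [-0.0, -0.001, 1.0, -0.0]
wrist_force: [0.3, -0.0, -0.1]
gripper_width: 0.0172
grasp_force: 50.0
```

>>> step_arm(targets=[[0, 0, 1, 0], [0, 0, 2, 0], [0, 0, 3, 0], [0, 0, 4, 0], [0, 0, 4.5, 0], [0, 0, 4.5, 0], [0, 0, 4.5, 0]])

```text
t: 6.43
ee_pos: [0.5228, 0.1158, 0.1553]
tcp_rot: [-0.0, -0.0, 1.0, -0.0]
wrist_force: [0.2, 0.2, -0.7]
gripper_width: 0.0172
grasp_force: 50.0
```

```bash
python3 - <<'E'
from h import *
import pickle
c=capture("wrist");s=capture("side")
pickle.dump((c,s),open("p1.pkl","wb"))
st=bot.sense();print(st["ee_pos"],st["wrist_force"],st["gripper_width"])
print(proj(c,[.5209,.1195,.068]),proj(c,st["ee_pos"]-[0,0,.077]),proj(s,[.5209,.1195,.068]))
im=c["pixels"][220:440,230:430,::-1]
u,v=proj(s,[.523,.1176,.09]).astype(int);j=s["pixels"][v-60:v+60,u-60:u+60,::-1]
a=cv2.resize(im,(500,550),interpolation=cv2.INTER_CUBIC);b=cv2.resize(j,(300,300),interpolation=cv2.INTER_CUBIC);print(u-60,v-60)
cv2.imwrite("pics/p1.png",np.hstack([a,np.pad(b,((0,250),(0,0),(0,0)))]))
E
```

```text
[0.52314692 0.1159754  0.15600242] [ 0.09400955  0.46319084 -1.58687721] 0.01685723229845886
[324.9361348  254.04895769] [318.73963976 263.89133706] [246.08098803 236.6172143 ]
186 167
```

View pics/p1.png

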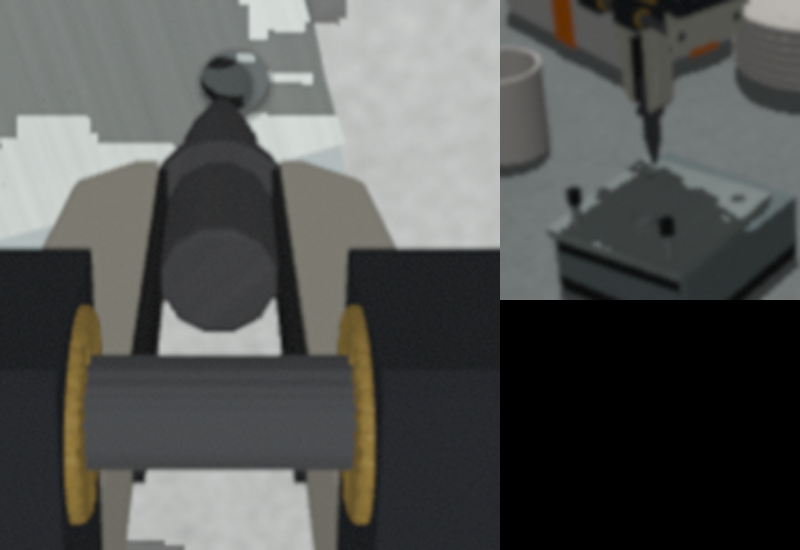

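The wrist crop shows the pin's tip at (222,105), just in front of the flange's pin hole at (235,80). Both agree with the calculated positions.

>>> step_arm(targets=[[0, 0.1, 0.2, 0], [0, 0.15, 0.5, 0], [0, 0.15, 0.8, 0], [0, 0.15, 1.0, 0], [0, 0.15, 1.1, 0], [0, 0.15, 1.2, 0], [0, 0.15, 1.3, 0], [0, 0.15, 1.3, 0]])

```text
t: 7.2
ee_pos: [0.5228, 0.1175, 0.1425]
tcp_rot: [-0.0, -0.0, 1.0, -0.0]
wrist_force: [-0.2, -0.3, -1.8]
gripper_width: 0.0169
grasp_force: 50.0
```

>>> step_arm(targets=[[0, 0, 0.1, 0], [0, 0, 0.2, 0], [0, 0, 0.3, 0], [0, 0, 0.3, 0]])

```text
t: 7.53
ee_pos: [0.5228, 0.1175, 0.1395]
tcp_rot: [-0.0, -0.0, 1.0, -0.0]
wrist_force: [-0.7, 0.3, -0.6]
gripper_width: 0.0168
grasp_force: 50.0
```

>>> step_arm(targets=[[0, 0, 0.1, 0], [0, 0, 0.2, 0], [0, 0, 0.3, 0], [0, 0, 0.4, 0], [0, 0, 0.4, 0]])

```text
t: 7.95
ee_pos: [0.5228, 0.1175, 0.1354]
tcp_rot: [-0.0, -0.0, 1.0, -0.0]
wrist_force: [-0.6, -0.8, -1.6]
gripper_width: 0.0169
grasp_force: 50.0
```

>>> step_arm(targets=[[0, 0, 0.1, 0], [0, 0, 0.2, 0], [0, 0, 0.3, 0], [0, 0, 0.3, 0]])

```text
t: 8.28
ee_pos: [0.5227, 0.1175, 0.1324]
tcp_rot: [-0.0, -0.0, 1.0, 0.0]
wrist_force: [-1.1, 0.1, -0.2]
gripper_width: 0.0168
grasp_force: 50.0
```

>>> step_arm(targets=[[0, 0, 0.1, 0], [0, 0, 0.2, 0], [0, 0, 0.3, 0], [0, 0, 0.3, 0]])

```text
t: 8.62
ee_pos: [0.5227, 0.1175, 0.1294]
tcp_rot: [-0.0, -0.0, 1.0, 0.0]
wrist_force: [-1.5, 1.5, -0.0]
gripper_width: 0.0168
grasp_force: 50.0
```

>>> step_arm(targets=[[-0.03, -0.02, 0.1, 0], [-0.06, -0.05, 0.2, 0], [-0.1, -0.08, 0.3, 0], [-0.1, -0.08, 0.3, 0]])

```text
t: 8.95
ee_pos: [0.5235, 0.1169, 0.1265]
tcp_rot: [-0.001, -0.0, 1.0, 0.0]
wrist_force: [-5.0, 3.9, 3.3]
gripper_width: 0.0172
grasp_force: 50.0
```

>>> step_arm(targets=[[-0.03, -0.03, 0.1, 0], [-0.06, -0.05, 0.2, 0], [-0.09, -0.08, 0.3, 0], [-0.09, -0.08, 0.3, 0]])

```text
t: 9.28
ee_pos: [0.5243, 0.1161, 0.1235]
tcp_rot: [-0.001, -0.0, 1.0, 0.0]
wrist_force: [-5.1, 3.6, 2.4]
gripper_width: 0.0173
grasp_force: 50.0
```

>>> step_arm(targets=[[-0.02, -0.02, 0.1, 0], [-0.04, -0.03, 0.2, 0], [-0.06, -0.05, 0.3, 0], [-0.06, -0.05, 0.3, 0]])

```text
t: 9.62
ee_pos: [0.5245, 0.1156, 0.12]
tcp_rot: [-0.001, -0.0, 1.0, 0.0]
wrist_force: [-4.6, 4.9, 0.3]
gripper_width: 0.0171
grasp_force: 50.0
```

>>> step_arm(targets=[[0, 0, 0.1, 0], [0, 0, 0.2, 0], [0, 0, 0.3, 0], [0, 0, 0.3, 0]])

```text
t: 9.95
ee_pos: [0.5246, 0.1156, 0.1172]
tcp_rot: [-0.001, -0.0, 1.0, 0.0]
wrist_force: [-4.7, 3.4, 2.0]
gripper_width: 0.0171
grasp_force: 50.0
```

>>> step_arm(targets=[[0, 0, 0.1, 0], [0, 0, 0.2, 0], [0, 0, 0.3, 0], [0, 0, 0.3, 0]])

```text
t: 10.28
ee_pos: [0.5246, 0.1155, 0.1142]
tcp_rot: [-0.001, -0.0, 1.0, 0.0]
wrist_force: [-6.3, 3.4, 1.6]
gripper_width: 0.0169
grasp_force: 50.0
```

>>> step_arm(targets=[[0, 0, 0.1, 0], [0, 0, 0.2, 0], [0, 0, 0.2, 0]])

```text
t: 10.53
ee_pos: [0.5246, 0.1155, 0.1122]
tcp_rot: [-0.001, -0.0, 1.0, 0.0]
wrist_force: [-5.4, 3.1, 2.3]
gripper_width: 0.0169
grasp_force: 50.0
```

>>> step_arm(targets=[[0, 0, 0.1, 0], [0, 0, 0.2, 0], [0, 0, 0.2, 0]])

```text
t: 10.78
ee_pos: [0.5246, 0.1155, 0.1102]
tcp_rot: [-0.001, -0.0, 1.0, 0.0]
wrist_force: [-4.9, 4.3, 2.6]
gripper_width: 0.0171
grasp_force: 50.0
```

>>> step_arm(targets=[[0, 0, 0.1, 0], [0, 0, 0.2, 0], [0, 0, 0.3, 0], [0, 0, 0.3, 0]])

```text
t: 11.12
ee_pos: [0.5246, 0.1155, 0.1072]
tcp_rot: [-0.001, -0.0, 1.0, 0.0]
wrist_force: [-5.7, 2.9, 1.7]
gripper_width: 0.0168
grasp_force: 50.0
```

>>> step_arm(targets=[[0, 0, 0.1, 0], [0, 0, 0.2, 0], [0, 0, 0.3, 0], [0, 0, 0.3, 0]])

```text
t: 11.45
ee_pos: [0.5246, 0.1155, 0.1042]
tcp_rot: [-0.001, -0.0, 1.0, 0.0]
wrist_force: [-5.4, 2.8, 2.5]
gripper_width: 0.0167
grasp_force: 50.0
```

>>> step_arm(targets=[[0, 0, 0.1, 0], [0, 0, 0.2, 0], [0, 0, 0.3, 0], [0, 0, 0.3, 0]])

```text
t: 11.78
ee_pos: [0.5245, 0.1155, 0.1012]
tcp_rot: [-0.001, -0.0, 1.0, 0.0]
wrist_force: [-5.1, 2.2, 1.3]
gripper_width: 0.0171
grasp_force: 50.0
```

>>> step_arm(targets=[[0, 0, 0.1, 0], [0, 0, 0.2, 0], [0, 0, 0.3, 0], [0, 0, 0.3, 0]])

```text
t: 12.12
ee_pos: [0.5245, 0.1155, 0.0982]
tcp_rot: [-0.001, -0.0, 1.0, 0.0]
wrist_force: [-5.1, 3.1, 1.4]
gripper_width: 0.0171
grasp_force: 50.0
```

>>> step_arm(targets=[[0, 0, 0.05, 0], [0, 0, 0.1, 0], [0, 0, 0.15, 0], [0, 0, 0.15, 0]])

```text
t: 12.45
ee_pos: [0.5246, 0.1155, 0.0967]
tcp_rot: [-0.001, -0.0, 1.0, 0.0]
wrist_force: [-6.1, 2.4, 3.0]
gripper_width: 0.0171
grasp_force: 50.0
```

>>> step_arm(targets=[[0, 0, 0.05, 0], [0, 0, 0.1, 0], [0, 0, 0.1, 0]])

```text
t: 12.7
ee_pos: [0.5247, 0.1155, 0.096]
tcp_rot: [-0.001, -0.0, 1.0, -0.0]
wrist_force: [-6.3, 2.6, 4.1]
gripper_width: 0.0171
grasp_force: 50.0
```

>>> step_arm(targets=[[0, 0, 0.05, 0], [0, 0, 0.1, 0], [0, 0, 0.1, 0], [0, 0, 0.1, 0]])

```text
t: 13.03
ee_pos: [0.5249, 0.1155, 0.0953]
tcp_rot: [-0.001, -0.0, 1.0, -0.0]
wrist_force: [-6.4, 2.1, 8.5]
gripper_width: 0.0171
grasp_force: 50.0
```

>>> step_arm(targets=[[0, 0, 0.05, 0], [0, 0, 0.1, 0], [0, 0, 0.1, 0], [0, 0, 0.1, 0]])

```text
t: 13.37
ee_pos: [0.525, 0.1154, 0.0946]
tcp_rot: [-0.0, -0.0, 1.0, 0.0]
wrist_force: [-6.2, 1.9, 11.0]
gripper_width: 0.017
grasp_force: 50.0
```

>>> step_arm(targets=[[0, 0, 0.05, 0], [0, 0, 0.05, 0], [0, 0, 0.05, 0]])

```text
t: 13.62
ee_pos: [0.5251, 0.1155, 0.0943]
tcp_rot: [-0.0, -0.0, 1.0, 0.0]
wrist_force: [-7.4, 2.7, 11.7]
gripper_width: 0.0171
grasp_force: 50.0
```

>>> step_arm(targets=[[0, 0, 0.05, 0], [0, 0, 0.1, 0], [0, 0, 0.1, 0], [0, 0, 0.1, 0]])

```text
t: 13.95
ee_pos: [0.5252, 0.1155, 0.0935]
tcp_rot: [-0.0, -0.0, 1.0, 0.0]
wrist_force: [-8.3, 2.2, 14.5]
gripper_width: 0.0168
grasp_force: 50.0
```

>>> step_arm(targets=[[0, 0, 0.05, 0], [0, 0, 0.1, 0], [0, 0, 0.1, 0], [0, 0, 0.1, 0]])

```text
t: 14.28
ee_pos: [0.5253, 0.1155, 0.0928]
tcp_rot: [-0.0, -0.0, 1.0, 0.0]
wrist_force: [-9.7, 2.2, 17.9]
gripper_width: 0.0169
grasp_force: 50.0
```

>>> step_arm(targets=[[0, 0, 0.05, 0], [0, 0, 0.05, 0], [0, 0, 0.05, 0], [0, 0, 0.05, 0], [0, 0, 0.05, 0], [0, 0, 0.05, 0]])

```text
t: 14.78
ee_pos: [0.5254, 0.1155, 0.0925]
tcp_rot: [0.0, -0.0, 1.0, 0.0]
wrist_force: [-9.5, 1.9, 20.0]
gripper_width: 0.0171
grasp_force: 50.0
```

```bash
python3 - <<'E'
from h import *
import pickle
c=capture("wrist");s=capture("side")
st=bot.sense();print(st["ee_pos"],st["wrist_force"],st["wrist_torque"])
im=c["pixels"][180:400,220:420,::-1]
a=cv2.resize(im,(500,550),interpolation=cv2.INTER_CUBIC)
u,v=proj(s,[.523,.1176,.08]).astype(int);b=cv2.resize(s["pixels"][v-30:v+30,u-30:u+30,::-1],(300,300),interpolation=cv2.INTER_CUBIC)
cv2.imwrite("pics/p2.png",np.hstack([a,np.pad(b,((0,250),(0,0),(0,0)))]))
E
```

```text
[0.5253647  0.11552968 0.09245005] [-9.36911448  2.48733078 20.87609438] [ 0.17633868  1.97742463 -0.04883962]
```

View pics/p2.png

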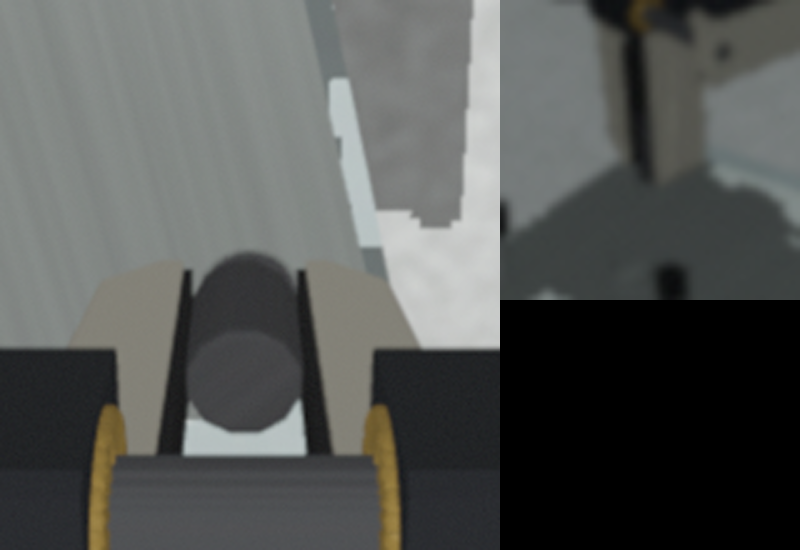

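The pin stands upright between the pads with its collar down near the flange, and no gap is visible. I'll relieve the side load next and check the seating.

>>> step_arm(targets=[[0.05, 0, 0, 0], [0.08, -0.02, 0, 0], [0.08, -0.02, 0, 0], [0.08, -0.02, 0, 0]])

```text
t: 15.22
ee_pos: [0.5252, 0.1155, 0.0926]
tcp_rot: [0.001, -0.0, 1.0, 0.0]
wrist_force: [-7.4, 3.3, 19.4]
gripper_width: 0.0169
grasp_force: 50.0
```

>>> step_arm(targets=[[0, 0, 0, 0], [0, 0, 0, 0], [0, 0, -0.2, 0], [0, 0, -0.5, 0], [0, 0, -1, 0], [0, 0, -2, 0], [0, 0, -4, 0], [0, 0, -6, 0], [0, 0, -6, 0], [0, 0, -6, 0]], grip=4)

```text
t: 16.05
ee_pos: [0.5251, 0.1152, 0.1523]
tcp_rot: [0.001, -0.0, 1.0, 0.0]
wrist_force: [0.9, -0.5, -0.6]
gripper_width: 0.0401
grasp_force: 0.0
```

```bash
python3 - <<'E'
from h import *
import pickle
c=capture("wrist");pickle.dump(c,open("p3.pkl","wb"));s=bot.sense();print(s["ee_pos"],s["wrist_force"])
im=c["pixels"][150:390,120:440,::-1]
cv2.imwrite("pics/p3.png",cv2.resize(im,None,fx=2.5,fy=2.5,interpolation=cv2.INTER_CUBIC))
for z in (.1,): print(proj(c,[.525,.1155,z]),proj(c,[.525,.1155,.072]))
E
```

```text
[0.5245187  0.11515104 0.15127543] [-0.0787192  -0.49340566 -0.45100089]
[319.13277257 278.07866006] [318.91407539 260.4973415 ]
```

View pics/p3.png

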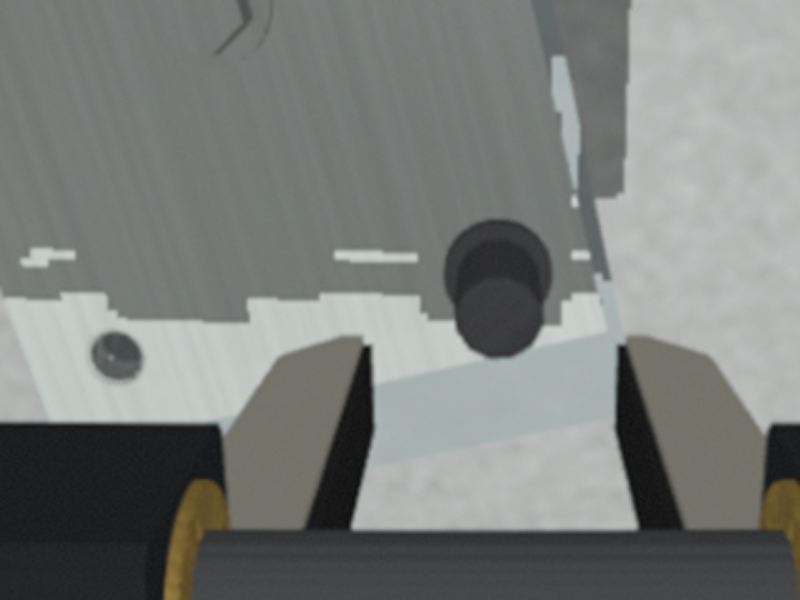

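The pin's top is at crop (499,313) and its collar at (498,270), both where a seated pin should be. The bolt hole is at (117,356). I'll verify by pressing on the pin's top with closed fingers.

>>> step_arm(targets=[[0, 0, 0, 0], [0, 0, 0, 0], [0, 0, 0, 0], [0, 0, 0.5, 0], [0, 0, 1.2, 0], [0, 0, 2, 0], [0, 0, 2.5, 0], [0, 0, 2.8, 0], [0, 0, 2.8, 0]], grip=0)

```text
t: 16.85
ee_pos: [0.5241, 0.1151, 0.1221]
tcp_rot: [-0.001, -0.0, 1.0, -0.0]
wrist_force: [-0.6, 0.3, -0.6]
gripper_width: 0.0002
grasp_force: 0.0
```

>>> step_arm(targets=[[0, 0, 0.1, 0], [0, 0, 0.2, 0], [0, 0, 0.2, 0]])

```text
t: 17.1
ee_pos: [0.5248, 0.1152, 0.1213]
tcp_rot: [0.0, -0.0, 1.0, 0.0]
wrist_force: [0.9, -0.8, -0.3]
gripper_width: 0.0006
grasp_force: 0.3
```

>>> step_arm(targets=[[0, 0, 0.1, 0], [0, 0, 0.2, 0], [0, 0, 0.2, 0]])

```text
t: 17.35
ee_pos: [0.5252, 0.1154, 0.1197]
tcp_rot: [0.001, -0.0, 1.0, 0.0]
wrist_force: [-0.1, 1.8, 6.5]
gripper_width: 0.0007
grasp_force: 3.3
```

>>> step_arm(targets=[[0, 0, 0.05, 0], [0, 0, 0.1, 0], [0, 0, 0.1, 0], [0, 0, 0.1, 0]])

```text
t: 17.68
ee_pos: [0.5254, 0.1155, 0.1192]
tcp_rot: [0.001, -0.0, 1.0, 0.0]
wrist_force: [-0.1, 0.9, 8.5]
gripper_width: 0.0006
grasp_force: 4.4
```

>>> step_arm(targets=[[0, 0, 0.03, 0], [0, 0, 0.06, 0], [0, 0, 0.06, 0], [0, 0, 0.06, 0]])

```text
t: 18.02
ee_pos: [0.5256, 0.1155, 0.1187]
tcp_rot: [0.001, -0.0, 1.0, 0.0]
wrist_force: [-0.5, 1.7, 10.4]
gripper_width: 0.0004
grasp_force: 5.2
```

>>> step_arm(targets=[[0, 0, 0.05, 0], [0, 0, 0.1, 0], [0, 0, 0.1, 0], [0, 0, 0.1, 0]])

```text
t: 18.35
ee_pos: [0.5258, 0.1156, 0.118]
tcp_rot: [0.002, -0.0, 1.0, 0.0]
wrist_force: [0.8, 2.0, 13.1]
gripper_width: 0.0004
grasp_force: 6.4
```

>>> step_arm(targets=[[0, 0, 0.05, 0], [0, 0, 0.1, 0], [0, 0, 0.1, 0], [0, 0, 0.1, 0]])

```text
t: 18.68
ee_pos: [0.526, 0.1157, 0.1173]
tcp_rot: [0.002, -0.0, 1.0, 0.001]
wrist_force: [-1.3, 3.0, 15.9]
gripper_width: 0.0003
grasp_force: 7.8
```

>>> step_arm(targets=[[0, 0, 0.05, 0], [0, 0, 0.1, 0], [0, 0, 0.14, 0], [0, 0, 0.14, 0], [0, 0, 0.14, 0], [0, 0, 0.14, 0], [0, 0, 0.14, 0], [0, 0, 0.14, 0], [0, 0, 0.14, 0], [0, 0, 0.14, 0]])

```text
t: 19.52
ee_pos: [0.5263, 0.1158, 0.1164]
tcp_rot: [0.002, -0.0, 1.0, 0.001]
wrist_force: [-1.1, 3.1, 18.9]
gripper_width: 0.0005
grasp_force: 9.8
```

>>> step_arm(targets=[[0, 0, -0.05, 0], [0, 0, -0.15, 0], [0, 0, -0.25, 0], [0, 0, -0.3, 0], [0, 0, -0.3, 0], [0, 0, -0.3, 0]])

```text
t: 20.02
ee_pos: [0.5257, 0.1156, 0.1185]
tcp_rot: [0.002, -0.0, 1.0, 0.0]
wrist_force: [-0.7, 1.0, 12.2]
gripper_width: 0.0004
grasp_force: 5.9
```

>>> step_arm(targets=[[0, 0, -0.5, 0], [0, 0, -2, 0], [0, 0, -4, 0], [0, -3, -5, 0], [0, -6.5, -5, 0], [0, -10, -5, 0], [0, -13.5, -5, 0], [0, -17, -5, 0], [0, -20.5, -5, 0], [-0.1, -24, -5, 0], [-0.2, -27.5, -5, 0], [-0.2, -31, -5, 0]], grip=4)

```text
t: 21.02
ee_pos: [0.5266, -0.1966, 0.1672]
tcp_rot: [0.0, -0.0, 1.0, -0.0]
wrist_force: [1.5, 0.5, -0.2]
gripper_width: 0.0399
grasp_force: 0.0
```

>>> step_arm(targets=[[0, -3, 0, 0], [0, -5.2, 0, 0], [0, -5.2, 0, 0], [0, -5.2, 0, 0], [0, -5.2, 0, 0]])

```text
t: 21.43
ee_pos: [0.5267, -0.2461, 0.1669]
tcp_rot: [-0.0, -0.0, 1.0, 0.0]
wrist_force: [-0.5, 0.4, -0.0]
gripper_width: 0.0397
grasp_force: 0.0
```

```bash
python3 - <<'E'
from h import *
print(tool([.5275,-.249,.0795]),bot.sense()["ee_pos"],bot.sense()["gripper_width"])
E
```

```text
[-0.08565477 -0.29831116  8.74203087] [ 0.52668944 -0.24606334  0.16692232] 0.039663755529069075
```

>>> step_arm(targets=[[-0.1, -0.3, 2, 0], [-0.1, -0.3, 4, 0], [-0.1, -0.3, 6, 0], [-0.1, -0.3, 7.8, 0], [-0.1, -0.3, 8.75, 0], [-0.1, -0.3, 8.75, 0], [-0.1, -0.3, 8.75, 0]])

```text
t: 22.02
ee_pos: [0.5281, -0.2492, 0.08]
tcp_rot: [-0.0, -0.001, 1.0, 0.0]
wrist_force: [-0.5, -0.1, 0.6]
gripper_width: 0.0398
grasp_force: 0.0
```

>>> step_arm(targets=[[0, 0, 0, 0], [0, 0, 0, 0], [0, 0, 0, 0], [0, 0, 0, 0], [0, 0, 0, 0], [0, 0, 0, 0], [0, 0, 0, 0]], grip=1, newtons=50)

```text
t: 22.6
ee_pos: [0.5282, -0.2499, 0.0803]
tcp_rot: [0.0, -0.0, 1.0, -0.0]
wrist_force: [-0.9, 1.5, 5.8]
gripper_width: 0.0169
grasp_force: 50.0
```

>>> step_arm(targets=[[0, 0, -0.5, 0], [0, 0, -1.5, 0], [0, 0, -3, 0], [0, 0, -5, 0], [0, 0, -7, 0], [0, 0, -9, 0], [0, 0, -11, 0], [0, 0, -12, 0], [0, 0, -12, 0]])

```text
t: 23.35
ee_pos: [0.5287, -0.2503, 0.2023]
tcp_rot: [0.002, -0.0, 1.0, -0.001]
wrist_force: [-0.0, 0.2, -0.5]
gripper_width: 0.0169
grasp_force: 50.0
```

```bash
python3 - <<'E'
from h import *
import pickle
c=pickle.load(open("p3.pkl","rb"))
b=onz(c,(166.8,292.4),.069);p=onz(c,(319.2,258),.0725);t=onz(c,(319.6,275.2),.1005)
print(b,p,t,np.linalg.norm((b-p)[:2]),b-p, tool([.5452,.0279,.15]),bot.sense()["ee_pos"])
E
```

```text
[0.54525568 0.02862784 0.069     ] [0.52340504 0.11565109 0.0725    ] [0.52333461 0.11572052 0.1005    ] 0.08972456148289507 [ 0.02185064 -0.08702325 -0.0035    ] [-1.65582103 27.83192521  5.17370204] [ 0.52867247 -0.25032456  0.20225358]
```

>>> step_arm(targets=[[0, 2.5, 0, 0], [-0.2, 5.5, 0, 0], [-0.5, 9, 0, 0], [-0.8, 12.5, 0, 0], [-1.1, 16, 0, 0], [-1.4, 19.5, 0, 0], [-1.6, 23, 0, 0], [-1.8, 26, 0, 0], [-1.8, 27.9, 0, 0], [-1.8, 27.9, 0, 0], [-1.8, 27.9, 0, 0]])

```text
t: 24.27
ee_pos: [0.5452, 0.0297, 0.1987]
tcp_rot: [-0.001, -0.001, 1.0, -0.0]
wrist_force: [-0.4, -0.7, -1.4]
gripper_width: 0.0169
grasp_force: 50.0
```

>>> step_arm(targets=[[0, 0, 1, 0], [0, 0, 2, 0], [0, 0, 3, 0], [0, 0, 4, 0], [0, 0, 5, 0], [0, 0, 5.8, 0], [0, 0, 5.8, 0], [0, 0, 5.8, 0]])

```text
t: 24.93
ee_pos: [0.5455, 0.0291, 0.1412]
tcp_rot: [-0.0, -0.0, 1.0, 0.0]
wrist_force: [0.4, 0.5, -0.3]
gripper_width: 0.0168
grasp_force: 50.0
```

```bash
python3 - <<'E'
from h import *
import pickle
c=capture("wrist");pickle.dump(c,open("b1.pkl","wb"))
st=bot.sense();e=st["ee_pos"];print(e,st["wrist_force"])
print("tip",(proj(c,e-[0,0,.0663])-[260,200])*4,"hole",(proj(c,[.5463,.0285,.069])-[260,200])*4)
cv2.imwrite("pics/b1.png",cv2.resize(c["pixels"][200:340,260:400,::-1],None,fx=4,fy=4,interpolation=cv2.INTER_CUBIC))
E
```

```text
[0.54579427 0.02916615 0.14171077] [-0.07584797  0.66025608 -0.3998662 ]
tip [234.38831111 280.87548208] hole [229.23465676 268.83962278]
```

View pics/b1.png

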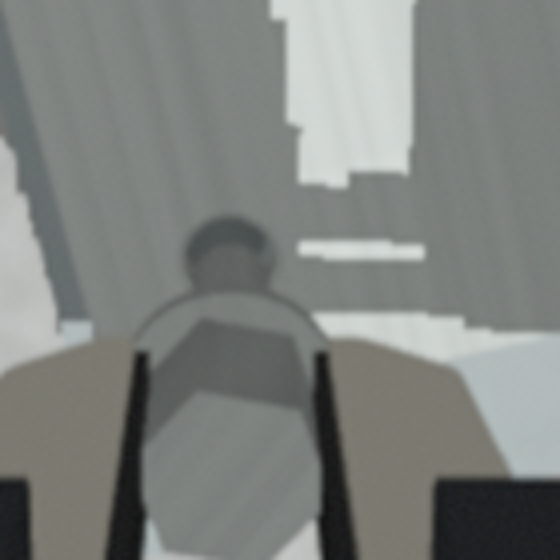

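The bolt's tip is at about (231,269), over the bolt hole rim centred at about (230,257). They are aligned once the 6 mm height difference is allowed for.

>>> step_arm(targets=[[0, -0.03, 0.2, 0], [0, -0.03, 0.4, 0], [0, -0.03, 0.5, 0], [0, -0.03, 0.6, 0], [0, -0.03, 0.7, 0], [0, -0.03, 0.75, 0], [0, -0.03, 0.75, 0]])

```text
t: 25.57
ee_pos: [0.5456, 0.0289, 0.134]
tcp_rot: [-0.0, -0.0, 1.0, 0.0]
wrist_force: [-0.6, 0.2, -0.6]
gripper_width: 0.0166
grasp_force: 50.0
```

>>> step_arm(targets=[[0, 0, 0.05, 0], [0, 0, 0.1, 0], [0, 0, 0.15, 0], [0, 0, 0.2, 0], [0, 0, 0.2, 0]])

```text
t: 25.98
ee_pos: [0.5456, 0.0289, 0.132]
tcp_rot: [-0.0, -0.0, 1.0, -0.0]
wrist_force: [0.4, -0.7, -1.3]
gripper_width: 0.0166
grasp_force: 50.0
```

>>> step_arm(targets=[[0, 0, 0.05, 0], [0, 0, 0.1, 0], [0, 0, 0.15, 0], [0, 0, 0.2, 0], [0, 0, 0.2, 0]])

```text
t: 26.4
ee_pos: [0.5456, 0.0289, 0.13]
tcp_rot: [-0.0, -0.0, 1.0, 0.0]
wrist_force: [-0.9, 0.5, -0.2]
gripper_width: 0.0168
grasp_force: 50.0
```

>>> step_arm(targets=[[0, 0, 0.05, 0], [0, 0, 0.1, 0], [0, 0, 0.15, 0], [0, 0, 0.2, 0], [0, 0, 0.2, 0]])

```text
t: 26.82
ee_pos: [0.5456, 0.0289, 0.128]
tcp_rot: [-0.0, -0.0, 1.0, -0.0]
wrist_force: [0.2, 0.2, -1.1]
gripper_width: 0.0164
grasp_force: 50.0
```

>>> step_arm(targets=[[0, 0, 0.05, 0], [0, 0, 0.1, 0], [0, 0, 0.15, 0], [0, 0, 0.2, 0], [0, 0, 0.2, 0]])

```text
t: 27.23
ee_pos: [0.5456, 0.0289, 0.126]
tcp_rot: [-0.0, -0.0, 1.0, -0.0]
wrist_force: [-0.9, 0.5, -0.5]
gripper_width: 0.017
grasp_force: 50.0
```

>>> step_arm(targets=[[0, 0, 0.05, 0], [0, 0, 0.1, 0], [0, 0, 0.15, 0], [0, 0, 0.2, 0], [0, 0, 0.2, 0]])

```text
t: 27.65
ee_pos: [0.5456, 0.0289, 0.124]
tcp_rot: [-0.0, -0.0, 1.0, 0.0]
wrist_force: [0.0, -0.7, -0.9]
gripper_width: 0.0168
grasp_force: 50.0
```

>>> step_arm(targets=[[0, 0, 0.05, 0], [0, 0, 0.1, 0], [0, 0, 0.15, 0], [0, 0, 0.2, 0], [0, 0, 0.2, 0]])

```text
t: 28.07
ee_pos: [0.5456, 0.0289, 0.122]
tcp_rot: [-0.0, -0.0, 1.0, 0.0]
wrist_force: [-0.1, -0.9, -0.1]
gripper_width: 0.0168
grasp_force: 50.0
```

>>> step_arm(targets=[[0, 0, 0.05, 0], [0, 0, 0.1, 0], [0, 0, 0.15, 0], [0, 0, 0.2, 0], [0, 0, 0.2, 0]])

```text
t: 28.48
ee_pos: [0.5456, 0.0289, 0.12]
tcp_rot: [-0.0, -0.0, 1.0, 0.0]
wrist_force: [-0.1, -0.4, -0.5]
gripper_width: 0.0171
grasp_force: 50.0
```

>>> step_arm(targets=[[0, 0, 0.05, 0], [0, 0, 0.1, 0], [0, 0, 0.15, 0], [0, 0, 0.2, 0], [0, 0, 0.25, 0], [0, 0, 0.3, 0], [0, 0, 0.3, 0]])

```text
t: 29.07
ee_pos: [0.5456, 0.0289, 0.117]
tcp_rot: [-0.0, -0.0, 1.0, -0.0]
wrist_force: [-0.5, 0.1, 1.1]
gripper_width: 0.0168
grasp_force: 50.0
```

>>> step_arm(targets=[[0, 0, 0.1, 0], [0, 0, 0.2, 0], [0, 0, 0.3, 0], [0, 0, 0.3, 0]])

```text
t: 29.4
ee_pos: [0.5455, 0.0289, 0.1139]
tcp_rot: [-0.0, -0.0, 1.0, 0.0]
wrist_force: [0.2, 0.1, -1.6]
gripper_width: 0.0166
grasp_force: 50.0
```

>>> step_arm(targets=[[0, 0, 0.1, 0], [0, 0, 0.2, 0], [0, 0, 0.3, 0], [0, 0, 0.3, 0]])

```text
t: 29.73
ee_pos: [0.5455, 0.0289, 0.1109]
tcp_rot: [-0.0, -0.0, 1.0, 0.0]
wrist_force: [-0.1, 0.5, -1.1]
gripper_width: 0.0167
grasp_force: 50.0
```

>>> step_arm(targets=[[0, 0, 0.1, 0], [0, 0, 0.2, 0], [0, 0, 0.3, 0], [0, 0, 0.3, 0]])

```text
t: 30.07
ee_pos: [0.5455, 0.0289, 0.1079]
tcp_rot: [-0.0, -0.0, 1.0, -0.0]
wrist_force: [-0.2, -0.3, -0.2]
gripper_width: 0.0166
grasp_force: 50.0
```

>>> step_arm(targets=[[0, 0, 0.1, 0], [0, 0, 0.2, 0], [0, 0, 0.3, 0], [0, 0, 0.4, 0], [0, 0, 0.5, 0], [0, 0, 0.5, 0]])

```text
t: 30.57
ee_pos: [0.5456, 0.0289, 0.1029]
tcp_rot: [-0.0, -0.0, 1.0, 0.0]
wrist_force: [0.4, 0.2, -0.7]
gripper_width: 0.0165
grasp_force: 50.0
```

>>> step_arm(targets=[[0, 0, 0.1, 0], [0, 0, 0.2, 0], [0, 0, 0.3, 0], [0, 0, 0.4, 0], [0, 0, 0.4, 0]])

```text
t: 30.98
ee_pos: [0.5456, 0.0289, 0.0989]
tcp_rot: [-0.0, -0.0, 1.0, 0.0]
wrist_force: [0.6, 0.2, 0.1]
gripper_width: 0.0167
grasp_force: 50.0
```

>>> step_arm(targets=[[0, 0, 0.05, 0], [0, 0, 0.1, 0], [0, 0, 0.15, 0], [0, 0, 0.2, 0], [0, 0, 0.2, 0]])

```text
t: 31.4
ee_pos: [0.5456, 0.0289, 0.097]
tcp_rot: [-0.0, -0.0, 1.0, 0.0]
wrist_force: [-0.2, -0.5, -1.6]
gripper_width: 0.0167
grasp_force: 50.0
```

>>> step_arm(targets=[[0, 0, 0.05, 0], [0, 0, 0.1, 0], [0, 0, 0.15, 0], [0, 0, 0.2, 0], [0, 0, 0.2, 0]])

```text
t: 31.82
ee_pos: [0.5459, 0.0289, 0.0954]
tcp_rot: [0.0, -0.0, 1.0, -0.0]
wrist_force: [-0.6, 0.1, 4.9]
gripper_width: 0.0168
grasp_force: 50.0
```

>>> step_arm(targets=[[0, 0, 0.05, 0], [0, 0, 0.1, 0], [0, 0, 0.15, 0], [0, 0, 0.15, 0]])

```text
t: 32.15
ee_pos: [0.5461, 0.0288, 0.0942]
tcp_rot: [0.001, -0.0, 1.0, -0.0]
wrist_force: [-1.0, -1.0, 8.2]
gripper_width: 0.0168
grasp_force: 50.0
```

>>> step_arm(targets=[[0, 0, 0.05, 0], [0, 0, 0.1, 0], [0, 0, 0.1, 0], [0, 0, 0.1, 0]])

```text
t: 32.48
ee_pos: [0.5463, 0.0288, 0.0936]
tcp_rot: [0.001, -0.0, 1.0, -0.0]
wrist_force: [-1.2, -1.1, 11.9]
gripper_width: 0.0167
grasp_force: 50.0
```

>>> step_arm(targets=[[0, 0, 0.05, 0], [0, 0, 0.1, 0], [0, 0, 0.15, 0], [0, 0, 0.15, 0]])

```text
t: 32.82
ee_pos: [0.5465, 0.0288, 0.0924]
tcp_rot: [0.001, -0.0, 1.0, -0.0]
wrist_force: [-2.1, -0.6, 16.7]
gripper_width: 0.0166
grasp_force: 50.0
```

>>> step_arm(targets=[[0, 0, 0.05, 0], [0, 0, 0.1, 0], [0, 0, 0.1, 0], [0, 0, 0.1, 0], [0, 0, 0.1, 0], [0, 0, 0.1, 0], [0, 0, 0.1, 0], [0, 0, 0.1, 0]])

```text
t: 33.48
ee_pos: [0.5466, 0.0288, 0.0918]
tcp_rot: [0.001, -0.0, 1.0, -0.0]
wrist_force: [-2.8, -0.8, 18.3]
gripper_width: 0.0166
grasp_force: 50.0
```

>>> step_arm(targets=[[0, 0, 0.04, 0], [0, 0, 0.04, 0], [0, 0, 0.04, 0], [0, 0, 0.04, 0], [0, 0, 0.04, 0], [0, 0, 0.04, 0], [0, 0, 0.04, 0], [0, 0, 0.04, 0], [0, 0, 0.04, 0]])

```text
t: 34.23
ee_pos: [0.5466, 0.0288, 0.0915]
tcp_rot: [0.001, -0.0, 1.0, -0.0]
wrist_force: [-4.1, -1.4, 20.9]
gripper_width: 0.0168
grasp_force: 50.0
```

>>> step_arm(targets=[[0, 0, -0.1, 0], [0, 0, -0.3, 0], [0, 0, -0.5, 0], [0, 0, -0.5, 0]])

```text
t: 34.57
ee_pos: [0.5459, 0.0289, 0.0953]
tcp_rot: [0.0, -0.0, 1.0, -0.0]
wrist_force: [0.5, -0.4, 4.0]
gripper_width: 0.0167
grasp_force: 50.0
```

>>> step_arm(targets=[[0, 0, 0, 0], [0, 0, 0, 0], [0, 0, 0, 0], [0, 0, -0.3, 0], [0, 0, -1, 0], [0, 0, -3, 0], [0, 0, -6, 0], [0, 0, -9, 0], [0, 0, -10, 0], [0, 0, -10, 0]], grip=4)

```text
t: 35.4
ee_pos: [0.5468, 0.0289, 0.1976]
tcp_rot: [0.002, -0.0, 1.0, -0.0]
wrist_force: [0.7, 0.2, 0.2]
gripper_width: 0.0402
grasp_force: 0.0
```

```bash
python3 - <<'E'
from h import *
c=capture("top")
g=c["pixels"].mean(2)
for n,p in [("pin",[.525,.1155,.101]),("bolt",[.546,.0288,.092]),("stand pin",[.55,-.183,.054]),("stand bolt",[.5275,-.248,.054])]:
    u,v=proj(c,p).round().astype(int);print(n,u,v);print(g[v-5:v+6,u-5:u+6].astype(int))
c=capture("wrist")
q=c["pixels"].mean(2);u,v=proj(c,[.525,.1155,.101]).astype(int);print(u,v)
if 20<u<620 and 20<v<460:
    m=(q[v-25:v+26,u-25:u+26]<75);y,x=np.nonzero(m);print(m.sum(),x.mean()+u-25,y.mean()+v-25)
print(bot.sense()["wrist_force"])
E
```

```text
pin 269 289
[[34 38 36 32 36 38 41 44 43 46 43]
 [33 36 38 38 32 35 39 41 42 43 42]
 [38 38 38 31 34 34 36 38 44 40 42]
 [35 35 32 37 38 32 35 42 50 40 42]
 [38 36 31 33 36 35 35 44 74 42 40]
 [34 34 37 36 35 35 38 50 85 56 33]
 [33 35 37 38 37 36 34 59 82 49 30]
 [33 37 38 38 34 33 33 63 68 41 26]
 [34 30 34 38 33 37 33 55 42 32 32]
 [37 35 36 36 41 33 35 38 28 33 41]
 [32 33 36 38 33 35 36 34 40 40 50]]
bolt 315 278
[[83 87 86 86 86 88 83 84 85 85 83]
 [84 84 83 85 84 82 82 85 85 83 82]
 [81 80 81 84 81 83 80 82 82 81 79]
 [78 81 78 81 82 81 81 81 79 80 80]
 [77 79 75 78 80 79 78 79 79 81 77]
 [79 75 73 74 79 75 75 73 77 74 76]
 [74 74 73 73 73 78 73 75 75 73 73]
 [71 73 71 73 73 71 72 73 73 72 71]
 [68 68 70 71 70 67 69 69 67 70 70]
 [65 67 66 65 67 65 66 65 69 67 67]
 [63 65 62 66 61 64 65 63 64 61 65]]
stand pin 421 278
[[171 145 108  95  90 101 132 159 174 175 176]
 [146  92  56  60  61  65  76 108 158 170 170]
 [103  69  60  58  58  56  65  76 134 162 169]
 [ 90  78  69  55  53  56  67  71 103 161 172]
 [ 92  84  82  65  55  60  66  71  90 162 173]
 [ 95  90  87  77  56  67  6
[... 153 characters left out ...]
2 177]
 [164 164 158 158 140 141 149 154 162 163 167]
 [164 165 166 165 165 164 164 162 162 161 158]]
stand bolt 453 289
[[174 173 168 146 125 113 126 142 158 161 161]
 [180 167 130  92  70  67  77  99 127 156 168]
 [178 151  84  58  61  56  60  65  90 136 167]
 [163 124  71  57  56  58  60  65  72 107 152]
 [154 109  80  61  53  56  68  67  73  97 147]
 [156 107  87  72  60  66  72  74  74  97 149]
 [157 125 116 120  69  73  71  75  76 104 155]
 [165 150 147 135  71  73  71  76  84 124 160]
 [164 160 155 130  79  76  74  86 127 156 171]
 [169 168 163 153 129 115 127 140 156 169 170]
 [169 169 168 169 162 154 157 162 164 168 170]]
469 218
500 453.24 205.456
[0.1511818  0.90007558 0.14801268]
```

```bash
python3 -c "
from plant import bot
print(bot.sign_off())"
```

```text
the job is handed in; nothing more can be done
None
```

I drove the drift pin home first, which lined up the holes, then put the bolt home in the smaller hole. Each was seated with a push of about 20 N, and no force reading passed 21 N. I handed the job in at about 35 s with the gripper clear; I didn't check the bolt by picture or touch after letting go.

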